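Tighten the gluing press: thumb nut by hand, then the spanner

ROBOT

A 6-joint arm with a two-finger parallel gripper is mounted at the origin on a cart in front of the work surface, level with it; the furniture and walls round the work are solid. World frame = base frame: x ahead of the robot, y to its left, z up, the work surface at z = 0. Lengths are in mm, angles in degrees, forces in N, time in s.
With the tool pointing down it reaches from about 350 to 850 mm from the base axis. Payload 8.1 kg.
Tool frame: the origin (TCP) lies between the finger pads; the fingertips stand r.nose_length ahead of it and the grasp point (between the pads) lies 3 mm ahead of it (r.nose_length is the distance from the TCP to the fingertips, in mm); x points along the fingers, y is the direction in which the jaws open and shut, and the axes are right-handed (so a half turn about x gives the same grasp; the last joint's range is limited). The gripper opens to 85 mm and grips with 20 to 120 N. Pads are 22 mm wide; open, the fingers measure 114 mm over their backs; the gripper's body (76 mm by 85 mm) begins 54 mm behind the grasp point. The pads swing forward as they close: fully open they stand 13 mm farther back than shut.
Start: joints at [-77.544, 7.471, 85.268, -0, 87.261, -4.893], TCP at [178.937, -572.702, 253.292] pointing down, gripper open.
Joint ranges: [-169.43, 169.43], [-51.17, 129.36], [1.28, 143.12], [-76.62, 256.62], [0, 156.53], [-152.29, 152.29]. Speed limits (degrees/s): [136.94, 136.94, 159.86, 180, 180, 180].

INTERFACE

Orientations are given as [roll, pitch, yaw] about the fixed x, y, z axes, in that order (R = Rz(yaw) Ry(pitch) Rx(roll)).
In Python, from bench import sense, optics, order, r gives the robot as it stands.
- The arm moves only by the tool carry_out, never from a script. Its argument "commands" is one flat list of numbers, 7 for each row, row after row: the shift along the tool's x, y, z in m, then the turn, a rotation vector about the tool's x, y, z in degrees, then the closure, from -1 (fully open) to 1 (shut), so that 0 is half open. A call has 1 to 12 rows; each row is the pose to reach, as a shift and turn from the pose measured when the call began, along the tool's axes at that moment; what a row does not reach only later rows make up. A row lasts 1/8 s, in which the tool goes at most 62.5 mm and 10.7 degrees, less where a joint would pass 70% of its speed; a pose out of reach is approached as far as the arm can. A call with a gripper value outside its range is refused whole. The fingers move at their own pace and stop on an object; "grip_force" is the grip in N (left out, the last holds). Time passes only in rows, so rows that repeat a pose let the fingers close. It gives the time, the measured TCP pose, the force and the opening at its end, in the units of the state.
- sense(): the state, without advancing time (a new reading comes with each control period).
- optics.snapshot(name): name is "side" or "top"; returns (picture, depth): 384x512x3 uint8, red, green, blue; 384x512 float32, mm along the optical axis (not along the pixel's ray), 0 where there is no reading.
- optics.calibration(name): a dict with "mtx" (3x3 intrinsics, pixels), "k1" (the pictures are not rectified: a ray, as slopes to the right and down, at radius r is drawn at 1 + k1 r^2 times it, then the intrinsics apply), "extrinsics" (4x4, takes a point from camera to world coordinates). Camera axes: x right, y up, looking along -z (the intrinsics and any distortion apply to the point x, -y, -z); pixel columns grow to the right and rows downward; lengths in mm; the calibration is good to about 2 mm. A picture is of the moment at which its call begins. calibration takes no time and is no camera call.
- order.hand_in(): hands the job in, once; it reports no verdict.
The state is a dict: "time": time; "joint_pos": joint angles; "qd": joint speeds; "joint_efforts": joint torques, N m; "tool_pos": TCP position; "tcp_rot": TCP orientation; "ft_force": force on the tool from outside, world axes, zero at the start; "wrist_torque": the same for the moment, N m; "finger_gap": finger opening in mm.
Only numpy, scipy, OpenCV 4.12 (cv2) and the standard library are available. Lean on these libraries where they do the work, as an engineer would, in place of code of your own. Each camera call takes 0.05 s, during which the arm holds its last target. There are 200 camera calls.

TASK

Tighten the wooden gluing press: of its two brass thumb nuts, take the one whose wings still stand askew and turn it clockwise by hand until its wings lie in line with the dark clamping bar. Then swing the spanner on the hex nut clockwise until its handle points in line with the bar too. Leave the thumb nut that is already in line as it is.

Things in the scene. Friction and masses are not known exactly. Their poses are not given: they have to be found in the camera images.
- press: Wooden gluing press fixed to the bench: base board 110 x 390 x 22 mm and a dark clamping bar 42 x 360 mm, top 60 mm above the bench. Origin: centre of the underside; y axis along the bar, z up. Upright studs on the bar's middle line: hex nut with spanner at y = +130 mm; thumb nuts at y = 0 and -130 mm (which one is loose varies). A loose pencil lies on the base board's near ledge.
- loose_grip (a point): Middle of the loose brass thumb nut's wings, on its axis, 93 mm above the bench. Wings: one upright bar 12 mm thick (along this frame's x), 56 mm long (y), 76 to 104 mm above the bench, over an 18 mm round collar. Starts 45 to 75 degrees anticlockwise from above of in line (y parallel to press y); light friction 0.1 N m; hard stop 3 degrees past in line; stays where left.
- tight_grip (a point): The same point on the other, identical thumb nut, whose wings already lie in line with the bar: to be left alone.
- spanner_grip (a point): Point on the steel spanner's handle 110 mm from its nut's axis, 74.5 mm above the bench. Captive on its nut. Handle level, 16 mm wide (x), 9 mm thick, ends 170 mm from the axis; +y points outward along it. Starts 45 to 75 degrees anticlockwise from above of in line (+y along press +y, out past the bar's end); friction 0.3 N m; hard stop 3 degrees past in line; stays where left.

How it is judged:
By the outcome, as a careful person would: the job done as asked, in the order asked, and still so for the second after the job is handed in, with the robot touching nothing.
It also fails if it takes over 43 s, if anything falls off the work surface, if the arm or the gripper's body presses on something with over 40 N, if the wrist force passes 120 N, or if a joint passes its speed limit or range.

## Working session

There is one attempt and no reset: what is moved stays moved. The work goes in short steps, Python scripts to look and compute and a tool call to move; the robot and the scene stay as the last step left them, time stands still between calls to the robot, and variables do not carry over. Pictures are saved under pics/ and viewed, about 8 in all and at most 12, crops included, and the job is handed in when it is done.

Besides the shell and the picture viewer there is one more tool, called as name(argument=value, ...), one argument or row to a line, values as JSON. carry_out: Moves the arm, as the interface text tells. Its arguments: {"type":"object","properties":{"commands":{"type":"array","items":{"type":"number"}},"grip_force":{"type":"number"}},"required":["commands"]}

```bash
mkdir -p pics; ls
python3 - <<'E'
from bench import sense, optics, order, r
import cv2,numpy as np
print(sense()); print(r.nose_length)
for n in("top","side"):
    p,d=optics.snapshot(n); cv2.imwrite(f"pics/{n}0.png",p[:,:,::-1]); np.savez(f"{n}0.npz",p=p,d=d); print(n,optics.calibration(n),(d>0).mean())
E
```

```text
pics
{'time': 0.0, 'joint_pos': array([-7.75453796e+01,  7.51785671e+00,  8.53304248e+01, -8.88163396e-05,
        8.72622634e+01, -4.89156520e+00]), 'qd': array([-0.01909485, -0.00670936,  0.01323718, -0.00136038,  0.0908323 ,
        0.06354439]), 'joint_efforts': array([ 1.13638635e-03, -5.69399250e+01, -5.00548482e+01, -1.18081466e-04,
        1.47816871e-02,  4.76972582e-05]), 'tool_pos': array([ 178.80889109, -572.18738589,  252.20477241]), 'tcp_rot': array([-94.84558828,  89.88945499, 102.50060166]), 'ft_force': array([-0.22464576, -0.25580247, -0.54843253]), 'wrist_torque': array([ 0.01151777, -0.09894333, -0.0293898 ]), 'finger_gap': 85.28586439666584}
22.0
top {'mtx': array([[369.86629282,   0.        , 260.88058934],
       [  0.        , 369.86629282, 187.49277991],
       [  0.        ,   0.        ,   1.        ]]), 'k1': -0.11294706263882875, 'extrinsics': array([[-2.12396442e-02,  9.97290981e-01, -7.04242598e-02,
         5.03023505e+02],
       [-9.99716613e-01, -2.19430902e-02, -9.23006956e-03,
         8.46447630e+01],
       [-1.07503910e-02,  7.02082591e-02,  9.97474425e-01,
         9.55064229e+02],
       [ 0.00000000e+00,  0.00000000e+00,  0.00000000e+00,
         1.00000000e+00]])} 0.9959971110026041
side {'mtx': array([[364.30087328,   0.        , 253.91306927],
       [  0.        , 364.30087328, 189.80704535],
       [  0.        ,   0.        ,   1.        ]]), 'k1': -0.09276704472928642, 'extrinsics': array([[ 9.98593084e-01,  2.18096200e-03, -5.29820417e-02,
         5.10528134e+02],
       [-4.73556226e-02,  4.86257803e-01, -8.72531257e-01,
        -6.73055227e+02],
       [ 2.38599737e-02,  8.73812676e-01,  4.85676960e-01,
         4.94518396e+02],
       [ 0.00000000e+00,  0.00000000e+00,  0.00000000e+00,
         1.00000000e+00]])} 0.9960479736328125
```

View pics/top0.png

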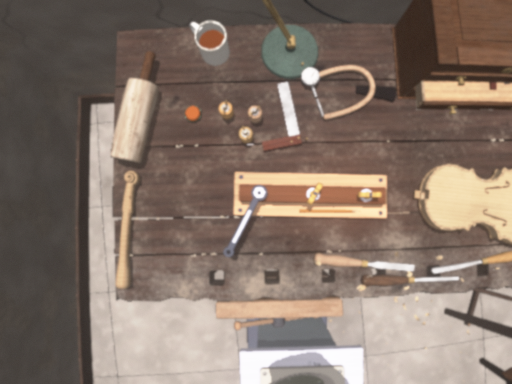

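View pics/side0.png

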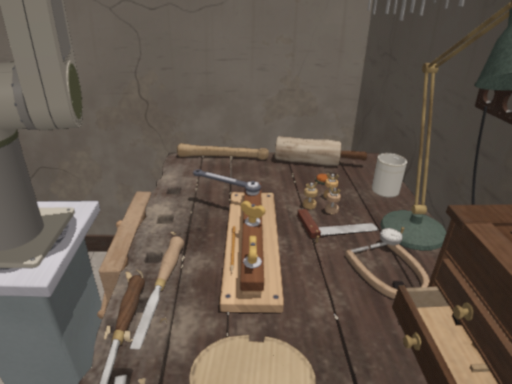

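The top view shows the press with the hex nut at (259,192) and the spanner handle ending near (231,252). The loose thumb nut is in the middle at (314,194), and the one in line is at (366,195). Next I'll measure these.

```bash
cat > h.py <<'E'
from bench import sense, optics, order, r
import cv2,numpy as np
def pts(name,d):
    c=optics.calibration(name);K=c["mtx"]
    v,u=np.mgrid[:d.shape[0],:d.shape[1]].astype(float)
    uv=np.stack([u.ravel(),v.ravel()],1)[:,None]
    n=cv2.undistortPoints(uv,K,np.array([c["k1"],0,0,0.]))[:,0].reshape(*d.shape,2)
    P=np.stack([n[...,0]*d,-n[...,1]*d,-d,np.ones_like(d)],-1)
    return (P@c["extrinsics"].T)[...,:3],n
def plane(name,n,z):   # cast rays (slopes n) onto height z
    E=optics.calibration(name)["extrinsics"]
    D=np.stack([n[...,0],-n[...,1],-np.ones(n.shape[:-1])],-1)@E[:3,:3].T
    return E[:3,3]+D*((z-E[2,3])/D[...,2])[...,None]
def axis(q):
    c=q.mean(0);w,V=np.linalg.eigh(np.cov((q-c).T));return c,np.degrees(np.arctan2(V[1,1],V[0,1]))%180,np.sqrt(w*12)
E
python3 - <<'E'
from h import *
f=np.load("top0.npz");p,d=f["p"],f["d"]
P,n=pts("top",d)
hsv=cv2.cvtColor(p,cv2.COLOR_RGB2HSV)
roi=np.zeros(d.shape,bool);roi[165:262,222:395]=1
z=P[...,2]
print("z bench",np.median(z[230:250,300:380]),"bar",np.median(z[190:198,275:300]),"board",np.median(z[178:182,245:375]))
# board outline via height
m=(roi&(z>13)).astype(np.uint8);m[222:]=0;m[:,:230]=0
m=cv2.morphologyEx(m,cv2.MORPH_OPEN,np.ones((3,3),np.uint8))
Q=plane("top",n,22.)[...,:2]
hull=Q[m>0].astype(np.float32);print("board",cv2.minAreaRect(hull), (m>0).sum())
s=roi&(z>50)&(z<66)&(hsv[...,2]<150);s[:185]=0;s[203:]=0
Q=plane("top",n,60.)[...,:2];print("bar",axis(Q[s]),cv2.minAreaRect(Q[s].astype(np.float32)))
br=roi&(hsv[...,1]>110)&(hsv[...,0]>16)&(hsv[...,0]<32)&(z>70)
for a,b in((295,335),(345,385)):
    k=br.copy();k[:,:a]=0;k[:,b:]=0;print("brass",k.sum(),np.percentile(z[k],[5,50,95]),axis(plane("top",n,100.)[...,:2][k]))
sp=roi&(z>60)&(z<90);sp[:,275:]=0;sp[:200]=0
print("spanner",sp.sum(),np.median(z[sp]),axis(plane("top",n,79.)[...,:2][sp]))
w=roi&(hsv[...,1]<40)&(hsv[...,2]>170);w[:,275:]=0;w[205:]=0
print("hex",w.sum(),np.median(z[w]),plane("top",n,85.)[...,:2][w].mean(0))
c=cv2.resize(p[165:262,222:395],None,fx=4.5,fy=4.5,interpolation=cv2.INTER_CUBIC);cv2.imwrite("pics/crop0.png",c[:,:,::-1])
E
```

```text
z bench 0.30421314754028117 bar 60.279800460067065 board 22.38322082091213
board ((543.4570922851562, -31.13238525390625), (390.6778259277344, 124.011474609375), 88.6944808959961) 6709
bar (array([533.36519722, -31.6713974 ]), np.float64(88.2721904310209), array([ 20.26759561, 443.29943701])) ((545.6056518554688, -29.525680541992188), (341.5028991699219, 37.669742584228516), 87.39599609375)
brass 84 [ 97.72304543 102.23459813 105.58203819] (array([547.98879635, -31.88776141]), np.float64(147.35519783043193), array([11.08782133, 59.42830703]))
brass 84 [ 93.9273915  102.32455127 105.87515631] (array([ 541.33706297, -161.84408737]), np.float64(91.00642494182779), array([11.58555827, 56.8123738 ]))
spanner 468 78.9340499937718 (array([472.47246445, 141.72921896]), np.float64(150.12733675008144), array([ 26.23079595, 161.89067756]))
hex 135 81.4674397039339 [553.63873302  97.77829857]
```

View pics/crop0.png

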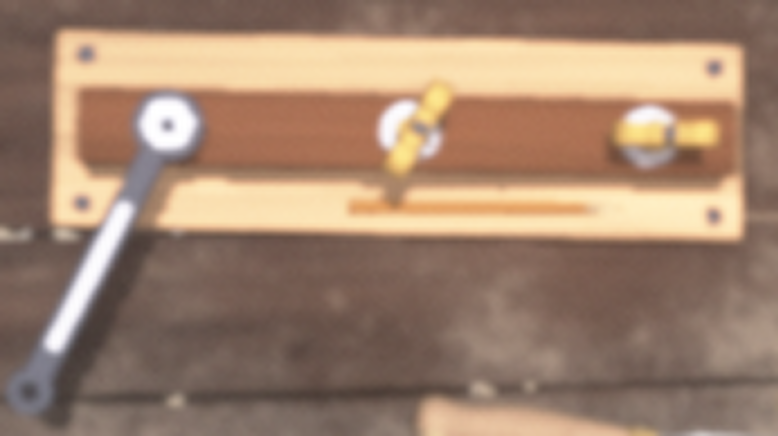

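The crop confirms it: the middle nut is askew, and the spanner's handle points down-left. I'll get the press yaw from its edges and then plan the approach.

```bash
cat >> h.py <<'E'
from scipy.spatial.transform import Rotation as Ro
def Rd(a):
    c,s=np.cos(np.radians(a)),np.sin(np.radians(a));return np.array([[0,c,s],[0,s,-c],[-1,0,0.]])
def rel(pos,a):
    s=sense();R=Ro.from_euler("xyz",s["tcp_rot"],degrees=True).as_matrix()
    return R.T@(np.array(pos)-s["tool_pos"])/1000, Ro.from_matrix(R.T@Rd(a)).as_rotvec(degrees=True)
def jaw():
    R=Ro.from_euler("xyz",sense()["tcp_rot"],degrees=True).as_matrix();return np.degrees(np.arctan2(R[1,1],R[0,1]))
E
python3 - <<'E'
from h import *
np.set_printoptions(precision=4,suppress=True)
f=np.load("top0.npz");p,d=f["p"],f["d"];P,n=pts("top",d)
g=p[...,0].astype(float)-0
def line(cols,r0,r1,z,sign,name):
    out=[]
    for c in cols:
        col=cv2.GaussianBlur(p[...,0],(1,3),0)[r0:r1,c].astype(float);dg=sign*np.diff(col);i=int(dg.argmax())
        w=dg[max(0,i-1):i+2].clip(0);rr=r0+.5+(np.arange(max(0,i-1),max(0,i-1)+len(w))*w).sum()/w.sum()
        K=optics.calibration("top")["mtx"];k=np.array([optics.calibration("top")["k1"],0,0,0.])
        out.append(plane("top",cv2.undistortPoints(np.array([[[c,rr]]],float),K,k)[:,0],z)[0,:2])
    vx,vy,x,y=cv2.fitLine(np.array(out,np.float32),cv2.DIST_HUBER,0,.01,.01).ravel();a=np.degrees(np.arctan2(vy,vx))%180
    print(name,a,"x at y=-30:",x+(-30-y)*vx/vy)
line(range(240,380),166,178,22,1,"board far")
line(range(270,380),213,223,22,-1,"board near")
line(list(range(275,305))+list(range(325,355)),180,190,60,-1,"bar far")
line(list(range(275,305))+list(range(325,350)),198,208,60,1,"bar near")
print("jaw",jaw())
for a in(57.5,-122.5):print(a,rel([548,-32,150],a))
E
```

```text
board far 87.65399 x at y=-30: 603.7784
board near 87.4984 x at y=-30: 492.9633
bar far 87.28869 x at y=-30: 568.56104
bar near 87.6406 x at y=-30: 520.9022
jaw -72.6469061264618
57.5 (array([ 0.1031, -0.4054, -0.5134]), array([-130.1469,   -0.1139,    0.0376]))
-122.5 (array([ 0.1031, -0.4054, -0.5134]), array([49.8531,  0.031 ,  0.0938]))
```

carry_out(
  commands=[0.02, -0.203, -0.257, -60, 0, 0, -1, 0.05, -0.405, -0.513, -130, 0, 0, -1, 0.05, -0.405, -0.513, -130, 0, 0, -1, 0.05, -0.405, -0.513, -130, 0, 0, -1, 0.05, -0.405, -0.513, -130, 0, 0, -1, 0.05, -0.405, -0.513, -130, 0, 0, -1, 0.05, -0.405, -0.513, -130, 0, 0, -1, 0.05, -0.405, -0.513, -130, 0, 0, -1, 0.05, -0.405, -0.513, -130, 0, 0, -1, 0.05, -0.405, -0.513, -130, 0, 0, -1, 0.05, -0.405, -0.513, -130, 0, 0, -1, 0.05, -0.405, -0.513, -130, 0, 0, -1],
)

```text
time: 1.6
tool_pos: [548.1, -30.1, 202.1]
tcp_rot: [161.6, 89.8, 128.4]
ft_force: [-0.5, -0.7, -0.5]
finger_gap: 85.2
```

Run:
```python
from h import *
np.set_printoptions(precision=4,suppress=True)
print(jaw(),sense()["joint_pos"],rel([548.2,-31.9,99],57.5))
p,d=optics.snapshot("side");cv2.imwrite("pics/s1.png",cv2.resize(p[140:330,180:330],None,fx=3,fy=3)[:,:,::-1])
```

```text
56.8172192963551 [ -8.5703   1.3795  97.0682   0.1195  81.679  -65.405 ] (array([ 0.1031, -0.0015,  0.0014]), array([-0.6827, -0.164 , -0.0557]))
```

View pics/s1.png

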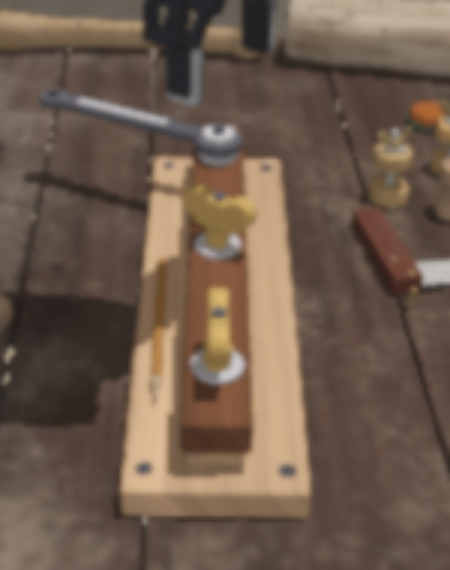

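Side view: the gripper is above the press, and the middle wings are askew below it. I'll descend and grip.

carry_out(
  commands=[0.05, -0.0015, 0.0015, -0.7, 0, 0, -1, 0.08, -0.0015, 0.0015, -0.7, 0, 0, -1, 0.103, -0.0015, 0.0015, -0.7, 0, 0, -1, 0.103, -0.0015, 0.0015, -0.7, 0, 0, -0.3, 0.103, -0.0015, 0.0015, -0.7, 0, 0, 1, 0.103, -0.0015, 0.0015, -0.7, 0, 0, 1, 0.103, -0.0015, 0.0015, -0.7, 0, 0, 1, 0.103, -0.0015, 0.0015, -0.7, 0, 0, 1],
  grip_force=40,
)

```text
time: 2.65
tool_pos: [549.3, -32.2, 100.6]
tcp_rot: [98.8, 89.8, 66.8]
ft_force: [1.1, 4.6, 3.0]
finger_gap: 11.1
```

Run:
```python
from h import *
np.set_printoptions(precision=4,suppress=True)
print(jaw(),sense()["wrist_torque"],sense()["finger_gap"],rel([548.2,-31.9,99],-2.5))
```

```text
58.01780805932312 [ 0.5914 -0.2762 -0.0805] 11.144045137246966 (array([ 0.0016, -0.0003, -0.0011]), array([60.5178, -0.1253, -0.1544]))
```

carry_out(
  commands=[0.0, 0, -0.0005, 8, 0, 0, 1, 0.0, 0, -0.0005, 16, 0, 0, 1, 0.0, 0, -0.0005, 24, 0, 0, 1, 0.0, 0, -0.0005, 32, 0, 0, 1, 0.0, 0, -0.0005, 40, 0, 0, 1, 0.0, 0, -0.0005, 48, 0, 0, 1, 0.0, 0, -0.0005, 55, 0, 0, 1, 0.0, 0, -0.0005, 60.5, 0, 0, 1, 0.0, 0, -0.0005, 60.5, 0, 0, 1, 0.0, 0, -0.0005, 60.5, 0, 0, 1, 0, 0, -0.0005, 60.5, 0, 0, 1],
)

```text
time: 4.03
tool_pos: [547.9, -32.8, 100.7]
tcp_rot: [-149.5, 89.9, 118.0]
ft_force: [-5.5, -3.3, 1.4]
finger_gap: 11.0
```

Run:
```python
from h import *
np.set_printoptions(precision=4,suppress=True)
print(jaw(),sense()["wrist_torque"],sense()["ft_force"],sense()["finger_gap"],sense()["tool_pos"])
```

```text
-2.509813495252742 [-0.6827  0.9775 -0.1297] [-5.4531 -3.2934  1.359 ] 10.970837629127471 [547.8991 -32.7966 100.6616]
```

carry_out(
  commands=[0, 0, 0, 0, 0, 0, 0, 0, 0, 0, 0, 0, 0, -1, 0, 0, 0, 0, 0, 0, -1, 0, 0, 0, 0, 0, 0, -1, -0.03, 0, 0, 0, 0, 0, -1, -0.08, 0, 0, 0, 0, 0, -1, -0.1, 0, 0, 0, 0, 0, -1, -0.1, 0.06, 0.06, 0, 0, 0, -1, -0.1, 0.11, 0.11, 0, 0, 0, -1, -0.1, 0.11, 0.11, 0, 0, 0, -1],
)

```text
time: 5.28
tool_pos: [654.1, -150.0, 199.3]
tcp_rot: [-134.8, 89.9, 132.6]
ft_force: [0.5, 0.7, 0.7]
finger_gap: 85.4
```

Run:
```python
from h import *
np.set_printoptions(precision=4,suppress=True)
print(sense())
for nm in("top","side"):
    p,d=optics.snapshot(nm);np.savez(nm+"2.npz",p=p,d=d)
    a=cv2.resize(p[160:270,215:395] if nm=="top" else p[150:320,180:340],None,fx=4 if nm=="top" else 3,fy=4 if nm=="top" else 3,interpolation=2);cv2.imwrite(f"pics/{nm}2.png",a[:,:,::-1])
    P,n=pts(nm,d);z=P[...,2];hsv=cv2.cvtColor(p,cv2.COLOR_RGB2HSV)
    br=(hsv[...,1]>110)&(hsv[...,0]>16)&(hsv[...,0]<32)&(z>72)&(z<108)&(abs(P[...,0]-546)<45)
    for y in(-32,-162):
        k=br&(abs(P[...,1]-y)<35);print(nm,k.sum(),axis(P[k][:,:2]))
```

```text
{'time': 5.275, 'joint_pos': array([-17.3229,  20.0604,  76.3173,   0.0594,  83.7242, -14.7415]), 'qd': array([ -9.8714,  29.4169, -35.156 ,   0.6425,   6.9726, -10.2345]), 'joint_efforts': array([ -0.4836, -70.0518, -47.4626,  -0.2961,  -0.4851,   0.1252]), 'tool_pos': array([ 654.1274, -150.0229,  199.3159]), 'tcp_rot': array([-134.7923,   89.8822,  132.6197]), 'ft_force': array([0.4952, 0.7387, 0.7366]), 'wrist_torque': array([0.0859, 0.0536, 0.037 ]), 'finger_gap': 85.43829099067288}
top 86 (array([546.8571, -31.9867]), np.float64(88.35105323031017), array([11.0317, 57.2425]))
top 35 (array([ 542.1872, -146.3839]), np.float64(84.45855261330288), array([ 8.339 , 23.8318]))
side 113 (array([546.7084, -43.3781]), np.float64(86.84521900695935), array([12.9244, 55.8938]))
side 147 (array([ 540.3881, -174.4133]), np.float64(86.6752404511079), array([12.7486, 52.8158]))
```

View pics/top2.png

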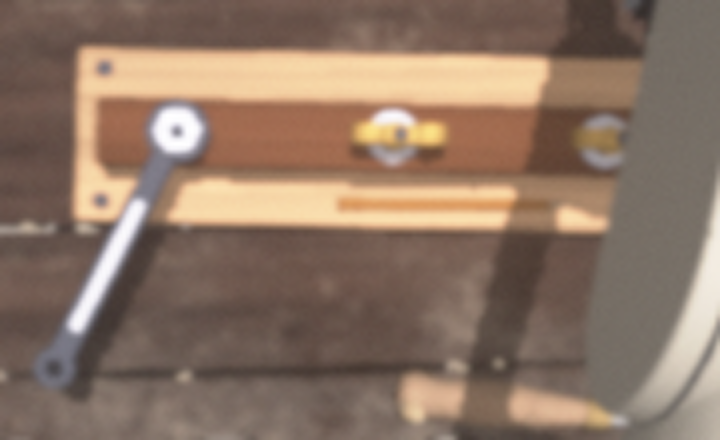

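View pics/side2.png

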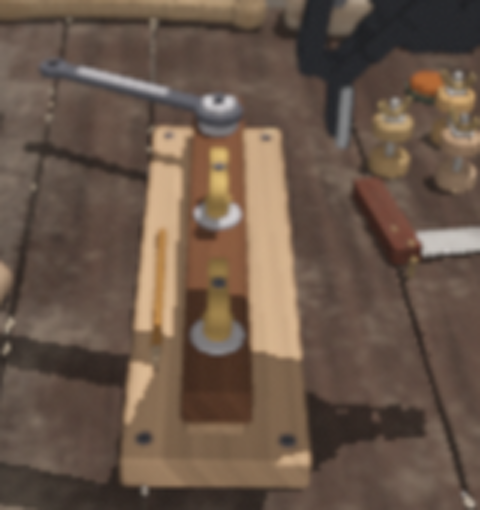

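The middle nut now lies along the bar, at 86.8–88.4° against the bar's 87.5°, and the other nut is unchanged. Next is the spanner.

Run:
```python
from h import *
np.set_printoptions(precision=4,suppress=True)
f=np.load("top2.npz");P,n=pts("top",f["d"]);z=P[...,2];Q=plane("top",n,79.)[...,:2]
H=np.array([554,97.9]);D=np.linalg.norm(Q-H,axis=-1)
k=(z>66)&(z<90)&(D>35)&(D<150)&(Q[...,0]<535)&(Q[...,1]>100)
c,a,w=axis(Q[k]);m=Q[k&(D>95)&(D<125)].mean(0)
print(c,a,w,"mid",m,np.degrees(np.arctan2(*(m-H)[::-1])),np.linalg.norm(m-H))
for zz in(190,77.5):print(rel([*m,zz],a-90))
```

```text
[473.2441 142.3476] 151.48613230343588 [ 16.1188 115.1355] mid [457.4972 150.7522] 151.291556182049 110.02794073786217
(array([ 0.0096, -0.2101, -0.2917]), array([-64.1367,  -0.134 ,   0.0557]))
(array([ 0.1221, -0.2099, -0.2915]), array([-64.1367,  -0.134 ,   0.0557]))
```

carry_out(
  commands=[0.01, -0.035, -0.049, -10, 0, 0, -1, 0.01, -0.07, -0.097, -20, 0, 0, -1, 0.01, -0.105, -0.146, -30, 0, 0, -1, 0.01, -0.14, -0.195, -40, 0, 0, -1, 0.01, -0.175, -0.243, -50, 0, 0, -1, 0.01, -0.21, -0.292, -60, 0, 0, -1, 0.01, -0.21, -0.292, -64, 0, 0, -1, 0.01, -0.21, -0.292, -64, 0, 0, -1, 0.01, -0.21, -0.292, -64, 0, 0, -1, 0.01, -0.21, -0.292, -64, 0, 0, -1],
)

```text
time: 6.62
tool_pos: [457.8, 150.5, 189.4]
tcp_rot: [175.7, 89.8, 146.9]
ft_force: [-0.3, -0.3, -0.5]
finger_gap: 85.3
```

Run:
```python
from h import *
np.set_printoptions(precision=4,suppress=True)
print(sense()["joint_pos"],sense()["tool_pos"],rel([457.5,150.8,77.5],61.4))
```

```text
[ 12.0212  -8.7717 108.1165   0.1086  80.762  -49.2172] [457.8238 150.4941 189.443 ] (array([ 0.1119,  0.0001, -0.0001]), array([-0.1792, -0.1509, -0.0116]))
```

carry_out(
  commands=[0.05, 0, 0, 0, 0, 0, -1, 0.09, 0, 0, 0, 0, 0, -1, 0.113, 0, 0, 0, 0, 0, -1, 0.113, 0, 0, 0, 0, 0, -0.3, 0.113, 0, 0, 0, 0, 0, 1, 0.113, 0, 0, 0, 0, 0, 1, 0.113, 0, 0, 0, 0, 0, 1, 0.113, 0, 0, 0, 0, 0, 1],
  grip_force=40,
)

```text
time: 7.62
tool_pos: [458.5, 150.8, 77.8]
tcp_rot: [120.3, 89.9, 91.5]
ft_force: [-0.7, -1.2, 6.3]
finger_gap: 15.3
```

Run:
```python
from h import *
np.set_printoptions(precision=4,suppress=True)
s=sense();print(jaw(),s["tool_pos"],s["ft_force"],s["finger_gap"])
H=np.array([554,97.9]);v=s["tool_pos"][:2]-H;t0=np.degrees(np.arctan2(v[1],v[0]));R=np.hypot(*v);a0=jaw();print(t0,R)
for i in range(1,11):
    k=i/10*(t0-87.5);t=np.radians(t0-k);x,w=rel([*(H+R*np.array([np.cos(t),np.sin(t)])),s["tool_pos"][2]],a0-k);print(x,w[0])
```

```text
61.224802981012935 [458.5228 150.8313  77.7821] [-0.706  -1.1532  6.3438] 15.29612281203013
150.99660510684828 109.16785944178403
[0.     0.0121 0.0007] 6.3496974035986
[0.     0.024  0.0028] 12.699356275736925
[0.     0.0356 0.0061] 19.04901513979562
[0.0001 0.0468 0.0107] 25.398673991645765
[0.0001 0.0574 0.0166] 31.748332827049722
[0.0001 0.0673 0.0235] 38.097991641621995
[0.0001 0.0763 0.0315] 44.4476504307874
[0.0001 0.0844 0.0405] 50.79730918973591
[0.0001 0.0915 0.0503] 57.14696791337303
[0.0001 0.0975 0.0608] 63.496626596265024
```

Gripped, with a gap of 15.3 mm. I'll swing it along the arc.

carry_out(
  commands=[0, 0.012, 0.0007, 6.35, 0, 0, 1, 0, 0.024, 0.0028, 12.7, 0, 0, 1, 0, 0.0356, 0.006, 19, 0, 0, 1, 0, 0.0468, 0.0107, 25.4, 0, 0, 1, 0, 0.0574, 0.0166, 31.7, 0, 0, 1, 0, 0.0673, 0.0235, 38.1, 0, 0, 1, 0, 0.0763, 0.0315, 44.4, 0, 0, 1, 0, 0.0844, 0.0405, 50.8, 0, 0, 1, 0, 0.0915, 0.0503, 57.1, 0, 0, 1, 0, 0.0975, 0.0608, 63.5, 0, 0, 1, 0, 0.0975, 0.0608, 63.5, 0, 0, 1, 0, 0.0975, 0.0608, 63.5, 0, 0, 1],
)

```text
time: 9.12
tool_pos: [558.6, 207.2, 77.9]
tcp_rot: [177.0, 89.9, 84.9]
ft_force: [0.6, 1.1, -1.9]
finger_gap: 15.1
```

Run:
```python
from h import *
np.set_printoptions(precision=4,suppress=True)
s=sense();v=s["tool_pos"][:2]-[554,97.9]
print(jaw(),s["tool_pos"],s["ft_force"],s["finger_gap"],np.degrees(np.arctan2(v[1],v[0])),np.hypot(*v))
```

```text
-2.1470206617326495 [558.6232 207.1647  77.907 ] [ 0.6411  1.0916 -1.856 ] 15.118326136450378 87.57713964360698 109.36242067011045
```

carry_out(
  commands=[0, 0, 0, 0, 0, 0, 0, 0, 0, 0, 0, 0, 0, -1, 0, 0, 0, 0, 0, 0, -1, 0, 0, 0, 0, 0, 0, -1, -0.05, 0, 0, 0, 0, 0, -1, -0.11, 0, 0, 0, 0, 0, -1, -0.16, 0, 0, 0, 0, 0, -1, -0.17, 0, 0.06, 0, 0, 0, -1, -0.17, -0.02, 0.12, 0, 0, 0, -1, -0.17, -0.04, 0.18, 0, 0, 0, -1, -0.17, -0.05, 0.24, 0, 0, 0, -1, -0.17, -0.06, 0.3, 0, 0, 0, -1],
)

```text
time: 10.62
tool_pos: [486.7, -92.5, 247.6]
tcp_rot: [148.9, 89.9, 56.7]
ft_force: [1.2, 0.8, 0.2]
finger_gap: 85.3
```

carry_out(
  commands=[0, 0, 0.06, 0, 0, 0, -1, 0, 0, 0.12, 0, 0, 0, -1, 0, 0, 0.18, 0, 0, 0, -1, 0, 0, 0.21, 0, 0, 0, -1, 0, 0, 0.21, 0, 0, 0, -1, 0, 0, 0.21, 0, 0, 0, -1],
)

```text
time: 11.38
tool_pos: [478.9, -301.7, 247.1]
tcp_rot: [160.3, 89.9, 68.2]
ft_force: [-0.0, 0.4, 0.9]
finger_gap: 85.5
```

Run:
```python
from h import *
np.set_printoptions(precision=4,suppress=True)
print(sense()["time"],sense()["tool_pos"],sense()["ft_force"])
for nm in("top","side"):
    p,d=optics.snapshot(nm)
    a=cv2.resize(p[150:270,200:400] if nm=="top" else p[130:320,170:340],None,fx=3.5 if nm=="top" else 3,fy=3.5 if nm=="top" else 3,interpolation=2);cv2.imwrite(f"pics/{nm}3.png",a[:,:,::-1])
    P,n=pts(nm,d);z=P[...,2];hsv=cv2.cvtColor(p,cv2.COLOR_RGB2HSV)
    br=(hsv[...,1]>110)&(hsv[...,0]>16)&(hsv[...,0]<32)&(z>72)&(z<108)&(abs(P[...,0]-546)<45)
    for y in(-32,-162):
        k=br&(abs(P[...,1]-y)<35)
        if k.sum()>9:print(nm,k.sum(),axis(P[k][:,:2]))
    Q=plane(nm,n,79.)[...,:2] if nm=="top" else P[...,:2]
    D=np.linalg.norm(Q-[554,97.9],axis=-1)
    k=(z>66)&(z<90)&(D>35)&(D<150)&(abs(Q[...,0]-556)<50)&(Q[...,1]>120)
    if k.sum()>9:print(nm,"spanner",k.sum(),axis(Q[k]))
```

```text
11.375 [ 478.8618 -301.7195  247.0951] [-0.0115  0.3941  0.9247]
top 75 (array([547.0164, -31.9123]), np.float64(89.43273072176478), array([10.8265, 57.767 ]))
top 81 (array([ 541.3443, -161.5054]), np.float64(90.13513721535747), array([11.1558, 56.1523]))
top spanner 331 (array([557.4549, 190.0172]), np.float64(87.24808835994881), array([ 16.2641, 118.2902]))
side 156 (array([ 540.3385, -172.4972]), np.float64(87.5187571031327), array([12.89  , 56.5742]))
side spanner 81 (array([555.3806, 165.5282]), np.float64(87.26438438588396), array([17.582 , 71.8228]))
```

View pics/top3.png

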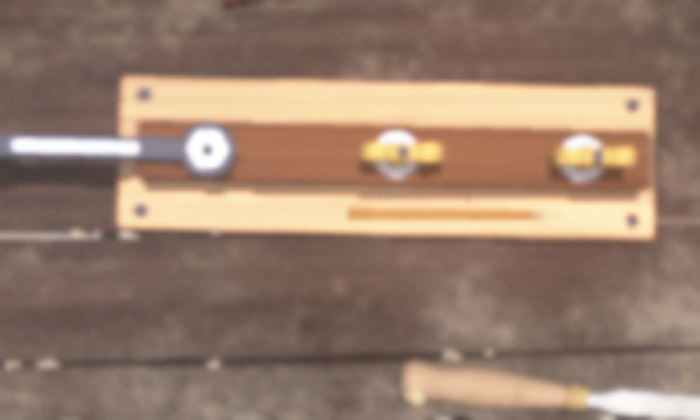

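View pics/side3.png

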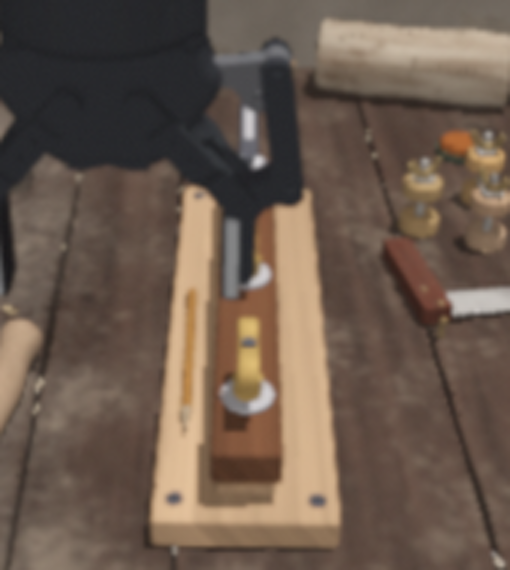

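The pictures show the spanner handle and both thumb nuts lying along the bar. The pencil is undisturbed and the gripper is well clear. I'm handing the job in.

```bash
python3 -c "
from bench import order; print(order.hand_in())"
```

```text
the job is handed in; nothing more can be done
None
```

I turned the loose middle thumb nut about 60° clockwise, then swung the spanner about 63° clockwise. Both now lie in line with the bar, and I handed the job in at about 11.5 s with the gripper well clear.

| Last checks | Angle | Note |
|---|---|---|
| Bar | 87.5° | mean of the board and bar edges |
| Spanner handle | 87.2–87.3° | both cameras agree |
| Turned thumb nut | 86.8° side, 88.4° top | before the spanner swing |
| Turned thumb nut, last look | 89.4° top only | side view was blocked by the gripper |
| Untouched thumb nut, last look | 87.5° side, 90.1° top | read 91.0° from the top at the start |

- **Disagreement:** at the last look, the top camera read both thumb nuts 2–3° off the bar. It gave the untouched nut the same offset at the start, so I took this as measuring error, not movement. When I let go of the turned nut, the gripper's own angle put it in line with the bar.
- **Forces and surroundings:** the force readings I took stayed under 10 N, and in the last pictures the pencil lay where it was.

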